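# Blue bead tube onto the narrow perch

### The arm

A 7-joint arm with a two-finger parallel gripper is mounted at the origin on the work surface. World frame = base frame: x ahead of the robot, y to its left, z up, the work surface at z = 0. Lengths are in m, angles in rad, forces in N, time in s.
With the tool pointing down it reaches from about 0.425 to 0.975 m from the base axis. Payload 16.7 kg.
Tool frame: the origin (TCP) lies midway between the tips of the shut fingers; the grasp point (between the pads) lies 19 mm behind it; z points along the fingers, y is the direction in which the jaws open and shut (so a half turn about z gives the same grasp; the last joint's range is limited). The gripper opens to 85 mm and grips with 20 to 120 N. Pads are 22 mm wide; open, the fingers measure 114 mm over their backs; the gripper's body (76 mm by 85 mm) begins 54 mm behind the grasp point. The pads swing forward as they close: fully open they stand 13 mm farther back than shut.
Start: joints at [1.133, 0.426, 0.074, 1.606, -0.034, 1.111, -0.067], TCP at [0.192, -0.647, 0.231] pointing down, gripper open.
Joint ranges: [-2.85, 2.85], [-0.5, 2.14], [-1.23, 1.37], [0.21, 2.46], [-1.02, 4.16], [0.16, 2.05], [-2.73, 2.73]. Speed limits (rad/s): [1.89, 1.89, 2.39, 2.39, 3.01, 3.01, 3.01].

### API

Orientations are given as a rotation vector (axis times angle).
In Python, from rig import env gives the robot as it stands.
- The arm moves only by the shell command python3 -m creep 'ROWS'. ROWS is JSON, a list of rows, each an object with "delta_pos": the shift along the tool's x, y, z in m, a list of three; "dr": the turn, a rotation vector about the tool's x, y, z in degrees, a list of three; "grip": the finger opening in m, from 0 to 0.0854. In form: [{"delta_pos": [x, y, z], "dr": [rx, ry, rz], "grip": grip}, ...]. A call has 1 to 10 rows; each row is the pose to reach, as a shift and turn from the pose measured when the call began, along the tool's axes at that moment; what a row does not reach only later rows make up. A row lasts 1/12 s, in which the tool goes at most 41.7 mm and 7.16 degrees, less where a joint would pass 70% of its speed; a pose out of reach is approached as far as the arm can. A call with a gripper value outside its range is refused whole. The fingers move at their own pace and stop on an object; the grip force is fixed at half the most. Time passes only in rows, so rows that repeat a pose let the fingers close. It gives the time, the measured TCP pose, the force and the opening at its end, in the units of the state.
- env.read_state(): the state, without advancing time (a new reading comes with each control period).
- env.snapshot(name): name is "scene" or "top" or "wrist"; returns a dict with "img" (400x640x3 uint8, red, green, blue), "fx", "fy", "cx", "cy" (pixels), "eye" and "attitude" of the camera in the world; the wrist camera has in their place "tool_from_camera" (4x4, takes a point from camera to tool coordinates, whose origin is the TCP and whose axes are the flange's). Camera axes: x right, y up, looking along -z (the intrinsics and any distortion apply to the point x, -y, -z); pixel columns grow to the right and rows downward; lengths in m; the calibration is good to about 2 mm. A picture is of the moment at which its call begins: read the wrist's pose just before it. There is no depth.
- env.close_job(): hands the job in, once; it reports no verdict.
The state is a dict: "time": time; "joint_positions": joint angles; "joint_velocities": joint speeds; "tau": joint torques, N m; "position": TCP position; "ee_rot": TCP orientation; "contact_force": force on the tool from outside, world axes, zero at the start; "torque": the same for the moment, N m; "grip_width": finger opening in m.
Only numpy, scipy, OpenCV 4.12 (cv2) and the standard library are available. Lean on these libraries where they do the work, as an engineer would, in place of code of your own. Each camera call takes 0.05 s, during which the arm holds its last target. There are 200 camera calls.

### The job

Lift the blue bead tube out of the clear rack, lay it down on the grey bead mat and let go of it (so that you can take it anew by its long sides), then lay it lengthwise on the narrow raised ledge of the perch, between the two black end posts, so that it stays there level and balanced. Set it down gently, never letting it drop, and leave the other two tubes, the spoon rest and the steel jump-ring opener where they are.

Things in the scene. Friction and masses are not known exactly. Their poses are not given: they have to be found in the camera images.
- tube_blue: square bead tube, 68 x 22 x 22 mm, about 50 g, blue beads, two thin white bands, white cap at one end (+x). Origin at its centre; x is its long axis. Starts level in a rack slot, along the rack's x, centre 41 mm above the table. The one to move. In the slot only its ends can be pinched (68 mm, lengthwise), not its sides
- tube_yellow: square bead tube, 68 x 22 x 22 mm, about 50 g, yellow beads, two thin white bands, white cap at one end (+x). Origin at its centre; x is its long axis. Starts level in a rack slot, along the rack's x, centre 41 mm above the table. Leave alone
- tube_green: square bead tube, 68 x 22 x 22 mm, about 50 g, green beads, two thin white bands, white cap at one end (+x). Origin at its centre; x is its long axis. Starts level in a rack slot, along the rack's x, centre 41 mm above the table. Leave alone
- rack: fixed clear rack, 56 (x) x 140 (y) x 50 mm high; origin under its centre on the table. Three slots along x at y = -44, 0, 44 mm, open at top and ends: floor 30 mm above the table, 26 mm wide, walls 4 mm thick, 20 mm high (2 mm lower than the tubes). Tubes stick out 3 to 9 mm at each end. Which tube is in which slot varies; rack and perch may swap sides
- mat: fixed flat grey silicone bead mat, 140 (x) x 120 (y) x 8 mm; origin at the centre of its underside on the table, z up
- perch: fixed perch; origin under its centre on the table. Dark wooden base 90 (x) x 130 (y) x 10 mm; on it an upright aluminium blade 14 mm thick (x), 84 mm long (y), its flat level top edge, the ledge, 70 mm above the table; at each end of it a black post 14 x 10 mm, 105 mm high. 84 mm clear between the posts: no room for fingers at the tube's ends
- ledge (a point): middle of the ledge's top edge, 70 mm above the table; y runs along the ledge, x across it, z up
- spoon_rest: white ceramic spoon rest, round dish 90 mm across and 18 mm high with a short 30 mm lip on its +x side; origin under the dish's centre. Leave alone
- opener: flat steel jump-ring opener, bar 45 x 14 x 4 mm with a 32 mm wire ring at its +x end; origin under the bar's centre. Leave alone
There are look-alikes about, which are no part of the job. Of the things like the perch, leave any that is red; of the rest the smaller one is meant. There is more than one size of the tube_blue; the job needs the larger.

How it is judged:
By the outcome, as a careful person would: the job done as asked, in the order asked, and still so for the second after the job is handed in, with the robot touching nothing.
It also fails if it takes over 67 s, if anything falls off the work surface, if the arm or the gripper's body presses on something with over 40 N, if the wrist force passes 120 N, or if a joint passes its speed limit or range.

## Working session

There is one attempt and no reset: what is moved stays moved. The work goes in short steps, Python scripts to look and compute and a shell command to move; the robot and the scene stay as the last step left them, time stands still between calls to the robot, and variables do not carry over. Pictures are saved under pics/ and viewed, about 8 in all and at most 12, crops included, and the job is handed in when it is done.

```bash
ls; mkdir -p pics; python3 - <<'E'
from rig import env
import cv2,numpy as np
s=env.read_state();print({k:np.round(s[k],3).tolist() for k in s})
for n in("top","scene"):
    d=env.snapshot(n);cv2.imwrite(f"pics/{n}0.png",d["img"][...,::-1])
    print(n,{k:(np.round(v,4).tolist()) for k,v in d.items() if k!="img"})
    np.savez(f"pics/{n}0.npz",**d)
E
```

```text
pics
{'time': 0.0, 'joint_positions': [1.133, 0.427, 0.074, 1.607, -0.034, 1.111, -0.067], 'joint_velocities': [-0.0, 0.001, 0.001, -0.0, -0.002, 0.001, -0.0], 'tau': [-0.001, -94.984, 3.761, -46.35, 0.019, 0.01, 0.0], 'position': [0.192, -0.647, 0.231], 'ee_rot': [-3.108, -0.452, 0.0], 'contact_force': [0.303, -0.381, -0.573], 'torque': [0.02, -0.021, 0.008], 'grip_width': 0.085}
top {'fx': 408.832, 'fy': 408.832, 'cx': 316.6972, 'cy': 204.9633, 'eye': [0.4983, 0.0574, 1.0592], 'attitude': [0.0562, -0.0405, -1.5749]}
scene {'fx': 436.7602, 'fy': 436.7602, 'cx': 314.502, 'cy': 194.9715, 'eye': [1.067, 0.7377, 1.0629], 'attitude': [0.2777, 0.8605, 2.3581]}
```

View pics/top0.png

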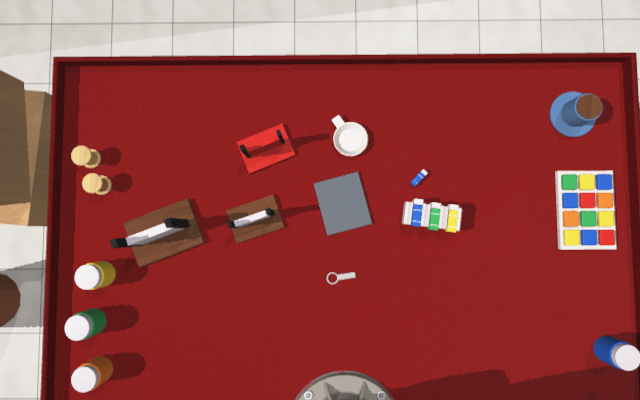

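View pics/scene0.png

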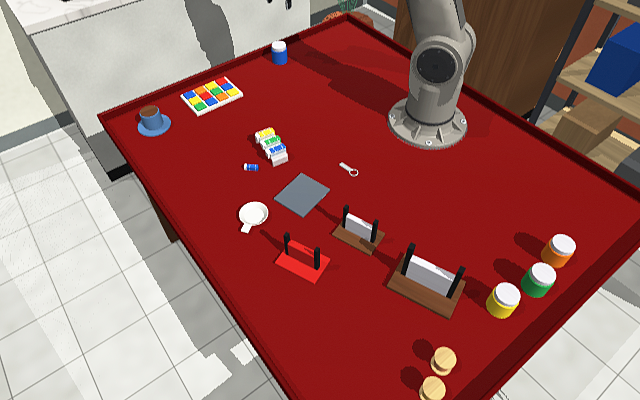

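The top view shows the blue tube in the rack's left slot (417,213), with a small blue look-alike at (419,177). The mat is at (343,204), the wanted perch (small, brown) at (255,218), and the red and large perches elsewhere.

```bash
cat > h.py <<'E'
import numpy as np,cv2
from scipy.spatial.transform import Rotation as R
def cam(d,state=None):
    K=(float(d["fx"]),float(d["fy"]),float(d["cx"]),float(d["cy"]))
    if "eye" in d:
        return K,R.from_rotvec(d["attitude"]).as_matrix(),np.array(d["eye"])
    T=np.array(d["tool_from_camera"]);A=R.from_rotvec(state["ee_rot"]).as_matrix()
    return K,A@T[:3,:3],A@T[:3,3]+np.array(state["position"])
def ray(c,uv,z):
    K,A,e=c;uv=np.atleast_2d(uv).astype(float)
    v=np.c_[(uv[:,0]-K[2])/K[0],-(uv[:,1]-K[3])/K[1],-np.ones(len(uv))]@A.T
    return e+v*((z-e[2])/v[:,2])[:,None]
def proj(c,p):
    K,A,e=c;q=(np.atleast_2d(p)-e)@A
    return np.c_[K[2]-K[0]*q[:,0]/q[:,2],K[3]+K[1]*q[:,1]/q[:,2]]
def blobs(m,amin=20):
    cs,_=cv2.findContours(m.astype(np.uint8),cv2.RETR_EXTERNAL,cv2.CHAIN_APPROX_NONE)
    return sorted([c for c in cs if cv2.contourArea(c)>=amin],key=cv2.contourArea,reverse=True)
def rect(c,cont,z):
    p=ray(c,cont[:,0,:],z)[:,:2].astype(np.float32)
    (cx,cy),(w,h),a=cv2.minAreaRect(p*1000)
    if w<h: w,h,a=h,w,a+90
    return np.round([cx,cy,w,h,(a+90)%180-90],1)  # mm, long-axis angle deg
E
python3 - <<'E'
from h import *
d=np.load("pics/top0.npz");c=cam(d);hsv=cv2.cvtColor(d["img"],cv2.COLOR_RGB2HSV);H,S,V=cv2.split(hsv)
def show(n,m,z,roi,a=20):
    x0,y0,x1,y1=roi;mm=np.zeros_like(m);mm[y0:y1,x0:x1]=m[y0:y1,x0:x1]
    for b in blobs(mm,a)[:4]: print(n,b[:,0].mean(0).round(1),rect(c,b,z))
show("mat",(S<70)&(V>60)&(V<170),.008,(305,165,380,240),300)
show("blue",(H>100)&(H<130)&(S>120),.052,(395,160,470,240),10)
show("green",(H>45)&(H<85)&(S>120),.052,(395,190,470,240),10)
show("yel",(H>20)&(H<35)&(S>120),.052,(395,190,470,240),10)
show("rack",(S<90)&(V>100),.05,(395,190,470,240),10)
show("posts",(V<50),.105,(225,190,290,245),5)
show("blade",(S<50)&(V>120),.070,(225,190,290,245),5)
show("base",(H>3)&(H<20)&(S<200)&(V>40)&(V<140),.01,(220,190,292,250),50)
print(proj(c,[[0.49,.1,0]]))
z=cv2.resize(d["img"][150:260,215:475],None,fx=3,fy=3,interpolation=cv2.INTER_CUBIC)
cv2.imwrite("pics/topz.png",z[...,::-1])
E
```

```text
mat [342.3 203.2] [567.7   1.9 139.9 119.8  14.7]
blue [416.  218.8] [ 526.6 -176.9   38.    21.5   -8.2]
blue [415.7 180.3] [ 620.4 -177.7   26.5   13.9  -45.5]
blue [417.4 206.7] [ 554.3 -179.5   19.6    9.9   88.9]
green [434.1 219. ] [ 524.6 -220.9   22.6   20.6   -8.4]
green [432.7 227.5] [ 503.6 -216.4   22.1    7.3   89.7]
green [435.2 210.3] [ 545.7 -223.5   20.3    9.4   81.5]
yel [451.7 221.3] [ 519.9 -262.9   53.    24.8   -9.5]
rack [433. 214.] [ 537.5 -216.2  144.4   67.9   82.3]
posts [270.1 212. ] [541.  175.7  15.8  12.5  63.3]
posts [231.1 224. ] [512.9 267.5  13.7  11.5  27. ]
blade [250.  218.2] [528.2 228.5  81.9  17.7 -71.8]
base [254.6 218.1] [529.  226.9 131.2  91.1 -71.3]
[[304.40817686 233.45525069]]
```

View pics/topz.png

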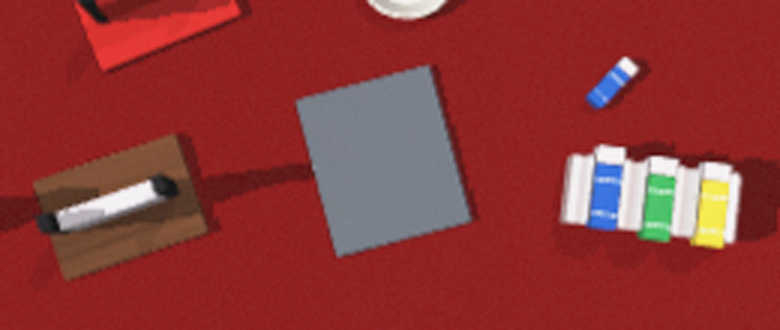

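```bash
cat > goal.py <<'E'
import sys
from rig import env
from h import *
# usage: goal.py x y z(mm) jaw_angle(deg): prints delta_pos (m) and dr (deg) in tool axes
def goal(x,y,z,jaw):
    s=env.read_state();A=R.from_rotvec(s["ee_rot"]).as_matrix()
    cur=np.degrees(np.arctan2(A[1,1],A[0,1]));j=(jaw-cur+90)%180-90+cur
    a=np.radians(j);Y=np.array([np.cos(a),np.sin(a),0]);Z=np.array([0,0,-1.]);B=np.c_[np.cross(Y,Z),Y,Z]
    print("t",round(s["time"],2),"pos",np.round(1000*np.array(s["position"]),1),"jaw",cur.round(1),"j7",round(s["joint_positions"][6],2),"F",np.round(s["contact_force"],1),"w",round(s["grip_width"]*1000,1))
    print("delta",(A.T@(np.array([x,y,z])/1000-np.array(s["position"]))).round(4),"dr",R.from_matrix(A.T@B).as_rotvec(degrees=True).round(2))
if __name__=="__main__": goal(*map(float,sys.argv[1:]))
E
python3 goal.py 540 -178 215 -8
```

```text
t 0.1 pos [ 192.1 -646.7  230.7] jaw -73.5 j7 -0.07 F [0.6 0.3 0.9] w 85.0
delta [ 0.467  -0.3502  0.0161] dr [-6.000e-02 -3.000e-02 -6.546e+01]
```

```bash
python3 -m creep '[{"delta_pos":[0.467,-0.35,0.016],"dr":[0,0,-65.5],"grip":0.085},{"delta_pos":[0.467,-0.35,0.016],"dr":[0,0,-65.5],"grip":0.085},{"delta_pos":[0.467,-0.35,0.016],"dr":[0,0,-65.5],"grip":0.085},{"delta_pos":[0.467,-0.35,0.016],"dr":[0,0,-65.5],"grip":0.085},{"delta_pos":[0.467,-0.35,0.016],"dr":[0,0,-65.5],"grip":0.085},{"delta_pos":[0.467,-0.35,0.016],"dr":[0,0,-65.5],"grip":0.085},{"delta_pos":[0.467,-0.35,0.016],"dr":[0,0,-65.5],"grip":0.085},{"delta_pos":[0.467,-0.35,0.016],"dr":[0,0,-65.5],"grip":0.085},{"delta_pos":[0.467,-0.35,0.016],"dr":[0,0,-65.5],"grip":0.085},{"delta_pos":[0.467,-0.35,0.016],"dr":[0,0,-65.5],"grip":0.085}]'; python3 goal.py 540 -178 215 -8
```

```text
time: 0.93
position: [0.441, -0.3107, 0.2196]
ee_rot: [-2.361, -2.071, -0.0]
contact_force: [1.1, -0.5, -0.1]
grip_width: 0.0849
t 0.93 pos [ 441.  -310.7  219.6] jaw -7.5 j7 0.28 F [ 1.1 -0.5 -0.1] w 84.9
delta [0.1445 0.0808 0.0047] dr [-0.04 -0.05  0.52]
```

```bash
python3 -m creep '[{"delta_pos":[0.1445,0.081,0.005],"dr":[0,0,0.5],"grip":0.085},{"delta_pos":[0.1445,0.081,0.005],"dr":[0,0,0.5],"grip":0.085},{"delta_pos":[0.1445,0.081,0.005],"dr":[0,0,0.5],"grip":0.085},{"delta_pos":[0.1445,0.081,0.005],"dr":[0,0,0.5],"grip":0.085},{"delta_pos":[0.1445,0.081,0.005],"dr":[0,0,0.5],"grip":0.085},{"delta_pos":[0.1445,0.081,0.005],"dr":[0,0,0.5],"grip":0.085},{"delta_pos":[0.1445,0.081,0.005],"dr":[0,0,0.5],"grip":0.085}]'; python3 goal.py 540 -178 215 -8;  python3 - <<'E'
from rig import env
from h import *
s=env.read_state();d=env.snapshot("wrist");c=cam(d,s);cv2.imwrite("pics/w1.png",d["img"][...,::-1])
np.savez("pics/w1.npz",ee_rot=s["ee_rot"],position=s["position"],**d)
print(np.round(d["tool_from_camera"],3),[round(float(k),1) for k in c[0]])
print(proj(c,[[.541,-.178,.052]]),d.keys())
E
```

```text
time: 1.52
position: [0.5398, -0.1781, 0.2143]
ee_rot: [-2.369, -2.061, 0.001]
contact_force: [-0.4, -0.4, -0.5]
grip_width: 0.0847
t 1.52 pos [ 539.8 -178.1  214.3] jaw -8.0 j7 -0.05 F [-0.4 -0.4 -0.5] w 84.7
delta [ 0.0001  0.0002 -0.0007] dr [-0.09 -0.05  0.04]
[[-0.001  0.966  0.258  0.066]
 [ 1.     0.001  0.     0.   ]
 [ 0.     0.258 -0.966 -0.143]
 [ 0.     0.     0.     1.   ]] [276.8, 276.8, 322.6, 202.4]
[[323.57204266 188.68322309]] dict_keys(['img', 'fx', 'fy', 'cx', 'cy', 'tool_from_camera'])
```

View pics/w1.png

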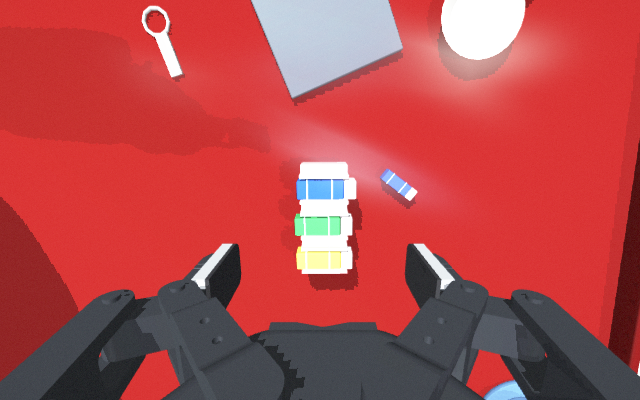

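The wrist view shows the blue tube spanning (297–356, 188), near its predicted spot, with the cap to the right.

```bash
python3 - <<'E'
from h import *
d=np.load("pics/w1.npz");c=cam(d,d);g=d["img"];H,S,V=cv2.split(cv2.cvtColor(g,cv2.COLOR_RGB2HSV))
m=np.zeros(H.shape,bool);m[170:208,285:370]=1
b=m&(H>100)&(H<130)&(S>90)
for k in blobs(b,10): print("blue",cv2.boundingRect(k),rect(c,k,.052))
ys,xs=np.nonzero(b);r=int(round(ys.mean()))
print(r,xs.min(),xs.max());
for q in(r-4,r,r+4): print(q,S[q,290:362].tolist())
rows=[]
for q in range(r-5,r+6):
    w=np.nonzero((S[q,292:370]<130)|b[q,292:370])[0]+292
    rows.append((q,w.min(),w.max()))
print(rows)
a=np.median(rows,0);E=ray(c,[[a[1]-.5,a[0]],[a[2]+.5,a[0]]],.052);print((E*1000).round(1),(E.mean(0)*1000).round(1),np.linalg.norm(E[1]-E[0])*1000,np.degrees(np.arctan2(*(E[1]-E[0])[1::-1])))
E
```

```text
blue (308, 179, 23, 20) [ 535.9 -177.2   25.    21.9   -8. ]
blue (333, 179, 11, 20) [ 557.2 -180.1   22.    11.4   82.6]
blue (296, 179, 10, 21) [ 515.2 -174.8   23.2   10.1   81.1]
189 296 343
185 [191, 190, 191, 188, 190, 191, 125, 159, 154, 156, 154, 153, 152, 155, 153, 155, 0, 4, 129, 153, 149, 152, 154, 152, 151, 147, 151, 148, 146, 150, 148, 147, 142, 145, 145, 143, 140, 141, 143, 140, 139, 0, 3, 119, 138, 137, 136, 133, 135, 132, 134, 127, 131, 147, 0, 0, 0, 0, 0, 0, 0, 0, 0, 0, 0, 0, 68, 138, 140, 143, 136, 136]
189 [192, 192, 194, 192, 190, 191, 122, 159, 156, 156, 156, 153, 158, 155, 155, 153, 0, 5, 131, 155, 155, 154, 155, 155, 154, 156, 155, 152, 151, 152, 151, 149, 149, 150, 150, 148, 148, 148, 146, 145, 147, 0, 3, 124, 143, 144, 143, 142, 143, 141, 141, 140, 141, 156, 0, 0, 0, 0, 0, 0, 0, 0, 0, 0, 0, 0, 73, 153, 156, 150, 153, 149]
193 [191, 194, 189, 194, 190, 193, 129, 162, 158, 158, 158, 158, 157, 157, 159, 155, 0, 6, 133, 156, 155, 155, 154, 155, 156, 154, 155, 155, 155, 154, 155, 154, 154, 155, 154, 154, 152, 151, 152, 157, 149, 0, 4, 130, 150, 148, 147, 151, 147, 148, 145, 147, 148, 165, 0, 0, 0, 0, 0, 0, 0, 0, 0, 0, 0, 0, 94, 164, 166, 166, 163, 160]
[(184, np.int64(296), np.int64(368)), (185, np.int64(296), np.int64(356)), (186, np.int64(296), np.int64(356)), (187, np.int64(296), np.int64(356)), (188, np.int64(296), np.int64(356)), (189, np.int64(296), np.int64(356)), (190, np.int64(296), np.int64(356)), (191, np.int64(296), np.int64(356)), (192, np.int64(296), np.int64(356)), (193, np.int64(296), np.int64(356)), (194, np.int64(296), np.int64(356))]
[[ 509.6 -174.    52. ]
 [ 577.7 -183.5   52. ]] [ 543.7 -178.7   52. ] 68.75051801754614 -7.9721771444909075
```

```bash
python3 goal.py 543.6 -178.3 27 -8;  python3 -m creep '[{"delta_pos":[0.0,0.004,0.04],"dr":[0,0,0],"grip":0.085},{"delta_pos":[0.0,0.004,0.08],"dr":[0,0,0],"grip":0.085},{"delta_pos":[0,0.004,0.11],"dr":[0,0,0],"grip":0.085},{"delta_pos":[0,0.004,0.13],"dr":[0,0,0],"grip":0.085},{"delta_pos":[0,0.004,0.145],"dr":[0,0,0],"grip":0.085},{"delta_pos":[0,0.004,0.16],"dr":[0,0,0],"grip":0.085},{"delta_pos":[0,0.004,0.17],"dr":[0,0,0],"grip":0.085},{"delta_pos":[0,0.004,0.18],"dr":[0,0,0],"grip":0.085},{"delta_pos":[0,0.004,0.187],"dr":[0,0,0],"grip":0.085},{"delta_pos":[0,0.004,0.187],"dr":[0,0,0],"grip":0.085}]'; python3 goal.py 543.6 -178.3 27 -8
```

```text
t 1.57 pos [ 539.5 -178.9  214.5] jaw -8.0 j7 -0.05 F [-0.8 -0.5 -0.4] w 85.2
delta [0.0011 0.0042 0.1874] dr [-0.08 -0.03 -0.04]
time: 2.4
position: [0.5425, -0.1796, 0.0264]
ee_rot: [-2.371, -2.058, 0.002]
contact_force: [-0.9, 0.1, -0.3]
grip_width: 0.0849
t 2.4 pos [ 542.5 -179.6   26.4] jaw -8.1 j7 -0.17 F [-0.9  0.1 -0.3] w 84.9
delta [ 0.0015  0.0009 -0.0006] dr [-0.16 -0.03 -0.08]
```

```bash
python3 -m creep '[{"delta_pos":[0.001,0.001,0],"dr":[0,0,0],"grip":0.085},{"delta_pos":[0.001,0.001,0],"dr":[0,0,0],"grip":0.078},{"delta_pos":[0.001,0.001,0],"dr":[0,0,0],"grip":0.073},{"delta_pos":[0.001,0.001,0],"dr":[0,0,0],"grip":0.069},{"delta_pos":[0.001,0.001,0],"dr":[0,0,0],"grip":0.066},{"delta_pos":[0.001,0.001,0],"dr":[0,0,0],"grip":0.06},{"delta_pos":[0.001,0.001,0],"dr":[0,0,0],"grip":0.06},{"delta_pos":[0.001,0.001,0],"dr":[0,0,0],"grip":0.06},{"delta_pos":[0.001,0.001,0],"dr":[0,0,0],"grip":0.06},{"delta_pos":[0.001,0.001,0],"dr":[0,0,0],"grip":0.06}]'; python3 goal.py 543.6 -178.3 90 -8
```

```text
time: 3.23
position: [0.544, -0.1789, 0.0274]
ee_rot: [-2.371, -2.059, 0.002]
contact_force: [-3.2, 1.4, 12.4]
grip_width: 0.067
t 3.23 pos [ 544.  -178.9   27.4] jaw -8.1 j7 -0.17 F [-3.2  1.4 12.4] w 67.0
delta [ 0.0005 -0.0006 -0.0626] dr [-0.11 -0.01 -0.07]
```

```bash
python3 -m creep '[{"delta_pos":[0,0,-0.003],"dr":[0,0,0],"grip":0.06},{"delta_pos":[0,0,-0.009],"dr":[0,0,0],"grip":0.06},{"delta_pos":[0,0,-0.017],"dr":[0,0,0],"grip":0.06},{"delta_pos":[0,0,-0.026],"dr":[0,0,0],"grip":0.06},{"delta_pos":[0,0,-0.036],"dr":[0,0,0],"grip":0.06},{"delta_pos":[0,0,-0.048],"dr":[0,0,0],"grip":0.06},{"delta_pos":[0,0,-0.06],"dr":[0,0,0],"grip":0.06},{"delta_pos":[0,0,-0.07],"dr":[0,0,0],"grip":0.06},{"delta_pos":[0,0,-0.073],"dr":[0,0,0],"grip":0.06},{"delta_pos":[0,0,-0.073],"dr":[0,0,0],"grip":0.06}]'; python3 goal.py 567 2 90 14.7;python3 - <<'E'
from rig import env
from h import *
s=env.read_state();d=env.snapshot("wrist");cv2.imwrite("pics/w2.png",d["img"][...,::-1])
E
```

```text
time: 4.07
position: [0.5447, -0.1792, 0.1016]
ee_rot: [2.372, 2.059, -0.0]
contact_force: [0.5, 1.0, -0.9]
grip_width: 0.0665
t 4.07 pos [ 544.7 -179.2  101.6] jaw -8.1 j7 -0.12 F [ 0.5  1.  -0.9] w 66.5
delta [ 0.1825 -0.0034  0.0116] dr [-1.000e-02  1.000e-02 -2.279e+01]
```

View pics/w2.png

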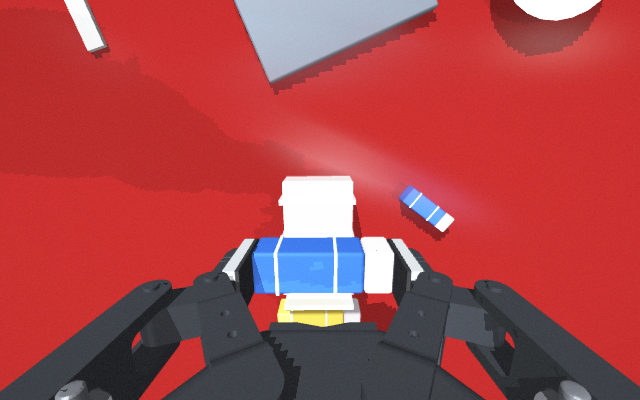

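The blue tube is held level by its ends (252–393, 265) and is clear of the rack. Next I carry it to the mat.

```bash
python3 -m creep '[{"delta_pos":[0.03,0,0.0],"dr":[0,0,-5],"grip":0.06},{"delta_pos":[0.065,-0.001,0.003],"dr":[0,0,-11],"grip":0.06},{"delta_pos":[0.1,-0.002,0.006],"dr":[0,0,-16],"grip":0.06},{"delta_pos":[0.135,-0.003,0.009],"dr":[0,0,-20],"grip":0.06},{"delta_pos":[0.165,-0.003,0.011],"dr":[0,0,-22],"grip":0.06},{"delta_pos":[0.1825,-0.003,0.012],"dr":[0,0,-22.8],"grip":0.06},{"delta_pos":[0.1825,-0.003,0.012],"dr":[0,0,-22.8],"grip":0.06},{"delta_pos":[0.1825,-0.003,0.012],"dr":[0,0,-22.8],"grip":0.06}]'; python3 goal.py 567 2 6 14.7
```

```text
time: 4.78
position: [0.5664, 0.0031, 0.088]
ee_rot: [-1.915, -2.488, 0.002]
contact_force: [-0.6, -0.6, -0.1]
grip_width: 0.0667
t 4.78 pos [566.4   3.1  88. ] jaw 14.8 j7 -0.12 F [-0.6 -0.6 -0.1] w 66.7
delta [-0.0013  0.0004  0.082 ] dr [-0.13 -0.06  0.13]
```

```bash
python3 -m creep '[{"delta_pos":[0,0,0.012],"dr":[0,0,0],"grip":0.06},{"delta_pos":[0,0,0.03],"dr":[0,0,0],"grip":0.06},{"delta_pos":[0,0,0.048],"dr":[0,0,0],"grip":0.06},{"delta_pos":[0,0,0.06],"dr":[0,0,0],"grip":0.06},{"delta_pos":[0,0,0.068],"dr":[0,0,0],"grip":0.06},{"delta_pos":[0,0,0.074],"dr":[0,0,0],"grip":0.06},{"delta_pos":[0,0,0.077],"dr":[0,0,0],"grip":0.06},{"delta_pos":[0,0,0.079],"dr":[0,0,0],"grip":0.06},{"delta_pos":[0,0,0.079],"dr":[0,0,0],"grip":0.06},{"delta_pos":[0,0,0.079],"dr":[0,0,0],"grip":0.06}]'
```

```text
time: 5.62
position: [0.5666, 0.0031, 0.0095]
ee_rot: [-1.915, -2.488, 0.001]
contact_force: [-0.2, -0.4, -0.3]
grip_width: 0.067
```

```bash
python3 -m creep '[{"delta_pos":[0,0,0.001],"dr":[0,0,0],"grip":0.06},{"delta_pos":[0,0,0.0015],"dr":[0,0,0],"grip":0.06},{"delta_pos":[0,0,0.002],"dr":[0,0,0],"grip":0.06},{"delta_pos":[0,0,0.002],"dr":[0,0,0],"grip":0.06},{"delta_pos":[0,0,0.002],"dr":[0,0,0],"grip":0.06}]'
```

```text
time: 6.03
position: [0.5666, 0.0031, 0.0075]
ee_rot: [-1.915, -2.488, 0.001]
contact_force: [-0.9, -0.0, -0.2]
grip_width: 0.0665
```

```bash
python3 -m creep '[{"delta_pos":[0,0,0.0007],"dr":[0,0,0],"grip":0.06},{"delta_pos":[0,0,0.001],"dr":[0,0,0],"grip":0.06},{"delta_pos":[0,0,0.0013],"dr":[0,0,0],"grip":0.06},{"delta_pos":[0,0,0.0013],"dr":[0,0,0],"grip":0.06},{"delta_pos":[0,0,0.0013],"dr":[0,0,0],"grip":0.06}]'
```

```text
time: 6.45
position: [0.5666, 0.0032, 0.0062]
ee_rot: [-1.915, -2.488, 0.001]
contact_force: [-0.0, -0.9, -0.3]
grip_width: 0.0668
```

```bash
python3 -m creep '[{"delta_pos":[0,0,0.0007],"dr":[0,0,0],"grip":0.06},{"delta_pos":[0,0,0.001],"dr":[0,0,0],"grip":0.06},{"delta_pos":[0,0,0.001],"dr":[0,0,0],"grip":0.06},{"delta_pos":[0,0,0.001],"dr":[0,0,0],"grip":0.06}]'
```

```text
time: 6.78
position: [0.5667, 0.0032, 0.0054]
ee_rot: [-1.915, -2.488, 0.001]
contact_force: [-1.8, 0.7, 6.0]
grip_width: 0.0666
```

Contact (6 N) comes at the predicted height. I release and rise.

```bash
python3 -m creep '[{"delta_pos":[0,0,0],"dr":[0,0,0],"grip":0.068},{"delta_pos":[0,0,0],"dr":[0,0,0],"grip":0.07},{"delta_pos":[0,0,0],"dr":[0,0,0],"grip":0.074},{"delta_pos":[0,0,0],"dr":[0,0,0],"grip":0.08},{"delta_pos":[0,0,0],"dr":[0,0,0],"grip":0.085},{"delta_pos":[0,0,0],"dr":[0,0,0],"grip":0.085},{"delta_pos":[0,0,0],"dr":[0,0,0],"grip":0.085}]';python3 -m creep '[{"delta_pos":[0,0,-0.005],"dr":[0,0,0],"grip":0.085},{"delta_pos":[0,0,-0.02],"dr":[0,0,0],"grip":0.085},{"delta_pos":[0,0,-0.05],"dr":[0,0,0],"grip":0.085},{"delta_pos":[0,0,-0.085],"dr":[0,0,0],"grip":0.085},{"delta_pos":[0,0,-0.12],"dr":[0,0,0],"grip":0.085},{"delta_pos":[0,0,-0.14],"dr":[0,0,0],"grip":0.085},{"delta_pos":[0,0,-0.14],"dr":[0,0,0],"grip":0.085},{"delta_pos":[0,0,-0.14],"dr":[0,0,0],"grip":0.085}]'
python3 - <<'E'
from rig import env
from h import *
s=env.read_state();d=env.snapshot("wrist");c=cam(d,s);g=d["img"];cv2.imwrite("pics/w3.png",g[...,::-1])
H,S,V=cv2.split(cv2.cvtColor(g,cv2.COLOR_RGB2HSV))
u,v=proj(c,[s["position"][0],s["position"][1],.03])[0].astype(int);print(u,v)
b=np.zeros(H.shape,bool);b[v-30:v+30,u-60:u+60]=1;b&=(H>100)&(H<130)&(S>130)
for k in blobs(b,10): print("blue",cv2.boundingRect(k),rect(c,k,.030))
E
```

```text
time: 7.37
position: [0.5667, 0.0031, 0.0054]
ee_rot: [-1.915, -2.488, 0.001]
contact_force: [-0.4, -0.1, -0.7]
grip_width: 0.0853
time: 8.03
position: [0.5675, 0.003, 0.147]
ee_rot: [1.916, 2.489, 0.001]
contact_force: [-0.4, -0.4, -0.1]
grip_width: 0.0849
321 198
blue (301, 185, 26, 25) [559.2   2.1  24.5  23.9  14.8]
blue (329, 185, 14, 25) [579.9   7.6  24.1  12.4 -74.2]
blue (287, 185, 12, 25) [539.6  -3.   24.2  10.5 -77.1]
```

View pics/w3.png

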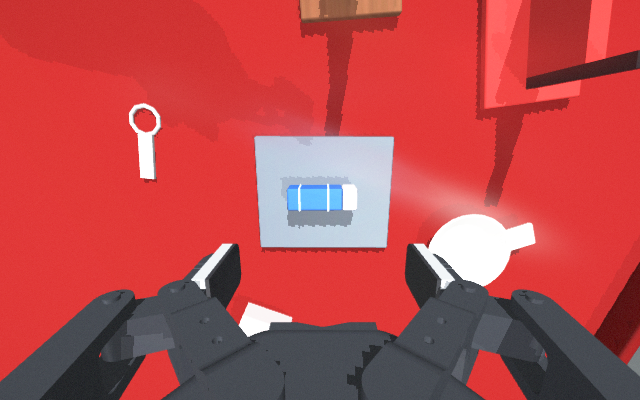

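Tube lies on the mat, centred near (322,198) and aligned with the jaws. Before regrasping, I measure the perch from above with empty fingers.

```bash
python3 goal.py 528.5 227.5 210 18.4;  python3 -m creep '[{"delta_pos":[0.207,0.02,-0.063],"dr":[0,0,-3.7],"grip":0.085},{"delta_pos":[0.207,0.02,-0.063],"dr":[0,0,-3.7],"grip":0.085},{"delta_pos":[0.207,0.02,-0.063],"dr":[0,0,-3.7],"grip":0.085},{"delta_pos":[0.207,0.02,-0.063],"dr":[0,0,-3.7],"grip":0.085},{"delta_pos":[0.207,0.02,-0.063],"dr":[0,0,-3.7],"grip":0.085},{"delta_pos":[0.207,0.02,-0.063],"dr":[0,0,-3.7],"grip":0.085},{"delta_pos":[0.207,0.02,-0.063],"dr":[0,0,-3.7],"grip":0.085},{"delta_pos":[0.207,0.02,-0.063],"dr":[0,0,-3.7],"grip":0.085}]'; python3 goal.py 528.5 227.5 210 18.4
```

```text
t 8.08 pos [566.8   2.9 145.7] jaw 14.8 j7 -0.08 F [-0.1  0.3 -0.2] w 85.2
delta [ 0.227   0.0203 -0.0643] dr [-0.06 -0.01 -3.59]
time: 8.75
position: [0.5327, 0.2084, 0.2076]
ee_rot: [-1.832, -2.55, 0.003]
contact_force: [-0.5, -0.0, -0.3]
grip_width: 0.085
t 8.75 pos [532.7 208.4 207.6] jaw 18.6 j7 -0.37 F [-0.5 -0.  -0.3] w 85.0
delta [ 0.0194  0.0022 -0.0024] dr [-0.15 -0.02  0.21]
```

```bash
python3 - <<'E'
from rig import env
from h import *
s=env.read_state();d=env.snapshot("wrist");c=cam(d,s);g=d["img"];cv2.imwrite("pics/w4.png",g[...,::-1])
np.savez("pics/w4.npz",ee_rot=s["ee_rot"],position=s["position"],**d)
a=np.radians(18.4);Y=np.array([-np.sin(a),np.cos(a),0]);X=np.array([np.cos(a),np.sin(a),0]);o=np.array([.5285,.2275,.07])
print(proj(c,[o,o+.042*Y,o-.042*Y,o+.042*Y+.007*X,o-.042*Y-.007*X]).round(1))
E
```

```text
[[324.6 175.1]
 [324.8 132.8]
 [324.4 214.3]
 [331.9 132.8]
 [317.8 214.3]]
```

View pics/w4.png

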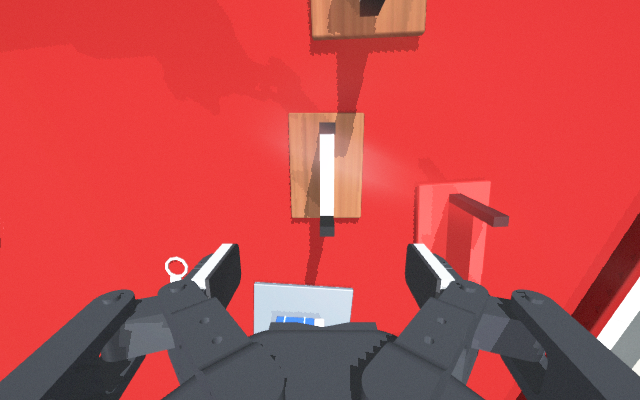

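The perch is seen from above: blade top (320–334, 134–216), posts at (327,128) and (327,226). That is about 2 px right of the first estimate.

```bash
python3 - <<'E'
from h import *
d=np.load("pics/w4.npz");c=cam(d,d);g=d["img"];H,S,V=cv2.split(cv2.cvtColor(g,cv2.COLOR_RGB2HSV))
m=np.zeros(H.shape,bool);m[115:240,305:350]=1
w=m&(S<60)&(V>170);k=blobs(w,50)[0];print(cv2.boundingRect(k),rect(c,k,.07))
mid=[]
for q in range(140,212,6):
    x=np.nonzero(w[q])[0];mid.append(ray(c,[[x.min()-.5+.5-.5,q],[x.max()+.5,q]],.07))
mid=np.array(mid);ctr=mid.mean(1)[:,:2]*1000;wid=np.linalg.norm(mid[:,1]-mid[:,0],axis=1)*1000
vx,vy,x0,y0=cv2.fitLine(ctr.astype(np.float32),cv2.DIST_L2,0,.01,.01).ravel();print("ledge line",x0,y0,np.degrees(np.arctan2(vy,vx)),wid.round(1))
dk=m&(V<70)
for k in blobs(dk,20): print("dark",cv2.boundingRect(k))
b=m*0
mb=np.zeros(H.shape,bool);mb[100:230,275:375]=1
k=blobs(mb&(H>6)&(H<25)&(S<200),200)[0];print("base",rect(c,k,.01))
E
```

```text
(319, 134, 16, 82) [530.5 227.2  83.6  15.  -71.6]
ledge line 529.8929 229.81891 -71.53398 [14.8 14.9 14.  14.1 14.2 14.2 14.3 14.4 14.5 14.6 14.7 14.7]
dark (320, 216, 14, 11)
base [530.2 227.7 128.1  89.  -71.4]
```

```bash
python3 goal.py 567 3.8 100 104.7
```

```text
t 8.8 pos [532.9 207.3 207.5] jaw 18.5 j7 -0.37 F [ 0.3 -0.9 -0.1] w 85.0
delta [-0.2037 -0.032   0.1076] dr [ -0.14  -0.12 -86.19]
```

```bash
python3 -m creep '[{"delta_pos":[-0.204,-0.032,0.05],"dr":[0,0,-86.2],"grip":0.06},{"delta_pos":[-0.204,-0.032,0.05],"dr":[0,0,-86.2],"grip":0.06},{"delta_pos":[-0.204,-0.032,0.05],"dr":[0,0,-86.2],"grip":0.06},{"delta_pos":[-0.204,-0.032,0.05],"dr":[0,0,-86.2],"grip":0.05},{"delta_pos":[-0.204,-0.032,0.108],"dr":[0,0,-86.2],"grip":0.05},{"delta_pos":[-0.204,-0.032,0.108],"dr":[0,0,-86.2],"grip":0.05},{"delta_pos":[-0.204,-0.032,0.108],"dr":[0,0,-86.2],"grip":0.05},{"delta_pos":[-0.204,-0.032,0.108],"dr":[0,0,-86.2],"grip":0.05},{"delta_pos":[-0.204,-0.032,0.108],"dr":[0,0,-86.2],"grip":0.05},{"delta_pos":[-0.204,-0.032,0.108],"dr":[0,0,-86.2],"grip":0.05}]';python3 goal.py 567 3.8 100 104.7
```

```text
time: 9.63
position: [0.5662, 0.0016, 0.0983]
ee_rot: [-0.031, -3.137, 0.001]
contact_force: [-0.1, 0.3, 0.2]
grip_width: 0.0499
t 9.63 pos [566.2   1.6  98.3] jaw 88.9 j7 1.04 F [-0.1  0.3  0.2] w 49.9
delta [-0.0007  0.0023 -0.0017] dr [-1.000e-02 -2.800e-01 -1.583e+01]
```

```bash
python3 -m creep '[{"delta_pos":[-0.001,0.002,0],"dr":[0,-0.3,-7],"grip":0.05},{"delta_pos":[-0.001,0.002,0],"dr":[0,-0.3,-14],"grip":0.05},{"delta_pos":[-0.001,0.002,0],"dr":[0,-0.3,-15.8],"grip":0.05},{"delta_pos":[-0.001,0.002,0],"dr":[0,-0.3,-15.8],"grip":0.05},{"delta_pos":[-0.001,0.002,0],"dr":[0,-0.3,-15.8],"grip":0.05}]';python3 goal.py 567 3.8 11 104.7;python3 - <<'E'
from rig import env
from h import *
s=env.read_state();d=env.snapshot("wrist");c=cam(d,s);g=d["img"]
H,S,V=cv2.split(cv2.cvtColor(g,cv2.COLOR_RGB2HSV))
u,v=proj(c,[.567,.0038,.03])[0].astype(int);print(u,v)
b=np.zeros(H.shape,bool);b[v-70:v+70,u-40:u+40]=1;b&=(H>100)&(H<130)&(S>130)
for k in blobs(b,10): print("blue",cv2.boundingRect(k),rect(c,k,.030))
E
```

```text
time: 10.05
position: [0.5667, 0.0022, 0.0975]
ee_rot: [0.396, -3.116, -0.0]
contact_force: [0.3, -0.4, 0.0]
grip_width: 0.0498
t 10.05 pos [566.7   2.2  97.5] jaw 104.5 j7 1.27 F [ 0.3 -0.4  0. ] w 49.8
delta [-0.0008  0.0015  0.0865] dr [ 0.01 -0.06 -0.23]
323 213
blue (308, 188, 28, 32) [ 5.597e+02 -1.000e-01  2.530e+01  2.150e+01  1.440e+01]
blue (307, 168, 29, 17) [538.4  -5.9  21.5  12.4 -75.6]
blue (309, 223, 27, 14) [580.5   5.6  21.1  11.2 -75.6]
```

```bash
python3 -m creep '[{"delta_pos":[-0.0005,0.0005,0.03],"dr":[0,0,0],"grip":0.05},{"delta_pos":[-0.0005,0.0005,0.055],"dr":[0,0,0],"grip":0.05},{"delta_pos":[-0.0005,0.0005,0.07],"dr":[0,0,0],"grip":0.05},{"delta_pos":[-0.0005,0.0005,0.08],"dr":[0,0,0],"grip":0.05},{"delta_pos":[-0.0005,0.0005,0.0865],"dr":[0,0,0],"grip":0.05},{"delta_pos":[-0.0005,0.0005,0.0865],"dr":[0,0,0],"grip":0.05},{"delta_pos":[-0.0005,0.0005,0.0865],"dr":[0,0,0],"grip":0.05}]';python3 goal.py 567 3 11 104.7
```

```text
time: 10.68
position: [0.5675, 0.0033, 0.0117]
ee_rot: [0.396, -3.116, 0.0]
contact_force: [0.4, 0.2, 0.8]
grip_width: 0.05
t 10.68 pos [567.5   3.3  11.7] jaw 104.5 j7 1.17 F [0.4 0.2 0.8] w 50.0
delta [ 0.0005 -0.0002  0.0007] dr [-0.   -0.02 -0.22]
```

```bash
python3 -m creep '[{"delta_pos":[0,0,0],"dr":[0,0,0],"grip":0.035},{"delta_pos":[0,0,0],"dr":[0,0,0],"grip":0.026},{"delta_pos":[0,0,0],"dr":[0,0,0],"grip":0.022},{"delta_pos":[0,0,0],"dr":[0,0,0],"grip":0.019},{"delta_pos":[0,0,0],"dr":[0,0,0],"grip":0.015},{"delta_pos":[0,0,0],"dr":[0,0,0],"grip":0.015},{"delta_pos":[0,0,0],"dr":[0,0,0],"grip":0.015},{"delta_pos":[0,0,0],"dr":[0,0,0],"grip":0.015}]';python3 -m creep '[{"delta_pos":[0,0,-0.003],"dr":[0,0,0],"grip":0.015},{"delta_pos":[0,0,-0.01],"dr":[0,0,0],"grip":0.015},{"delta_pos":[0,0,-0.025],"dr":[0,0,0],"grip":0.015},{"delta_pos":[0,0,-0.05],"dr":[0,0,0],"grip":0.015},{"delta_pos":[0,0,-0.08],"dr":[0,0,0],"grip":0.015},{"delta_pos":[0,0,-0.115],"dr":[0,0,0],"grip":0.015},{"delta_pos":[0,0,-0.14],"dr":[0,0,0],"grip":0.015},{"delta_pos":[0,0,-0.15],"dr":[0,0,0],"grip":0.015},{"delta_pos":[0,0,-0.15],"dr":[0,0,0],"grip":0.015},{"delta_pos":[0,0,-0.15],"dr":[0,0,0],"grip":0.015}]'; python3 goal.py 530.3 227.5 165 18.5
python3 - <<'E'
from rig import env
from h import *
s=env.read_state();d=env.snapshot("wrist");cv2.imwrite("pics/w5.png",d["img"][100:400,130:510,::-1])
np.savez("pics/w5.npz",ee_rot=s["ee_rot"],position=s["position"],**d)
E
```

```text
time: 11.35
position: [0.568, 0.0031, 0.0127]
ee_rot: [-0.395, 3.116, -0.001]
contact_force: [-2.6, -1.1, 11.2]
grip_width: 0.0208
time: 12.18
position: [0.5679, 0.003, 0.1633]
ee_rot: [-0.395, 3.115, -0.002]
contact_force: [-0.3, 0.3, -1.9]
grip_width: 0.0206
t 12.18 pos [567.9   3.  163.3] jaw 104.4 j7 1.34 F [-0.3  0.3 -1.9] w 20.6
delta [-0.0197  0.2268 -0.0021] dr [-1.000e-02  1.500e-01  8.595e+01]
```

View pics/w5.png

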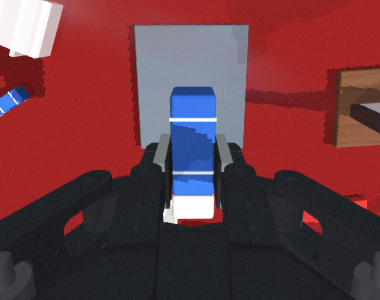

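```bash
python3 - <<'E'
from h import *
d=np.load("pics/w5.npz");c=cam(d,d);g=d["img"];A=R.from_rotvec(d["ee_rot"]).as_matrix()
col=g[185:325,318:330].mean(1).astype(int)
hsv=cv2.cvtColor(col[None].astype(np.uint8),cv2.COLOR_RGB2HSV)[0]
prev=None
for i,(h,s,v) in enumerate(hsv):
    q=185+i;p=ray(c,[[324,q]],d["position"][2]+.0173)[0];t=(A.T@(p-d["position"]))*1000
    k=(h//12,s//60,v//40)
    if k!=prev: print(q,h,s,v,"toolx",t[0].round(1))
    prev=k
E
```

```text
185 108 45 164 toolx 39.4
186 110 77 153 toolx 39.0
187 111 187 127 toolx 38.5
195 111 192 185 toolx 34.7
196 110 192 221 toolx 34.2
217 110 159 240 toolx 23.9
218 103 49 252 toolx 23.4
221 104 78 251 toolx 21.9
222 110 187 237 toolx 21.4
228 110 189 196 toolx 18.3
233 110 192 157 toolx 15.8
260 111 190 166 toolx 1.4
270 111 170 184 toolx -4.1
271 109 85 205 toolx -4.7
272 103 15 238 toolx -5.2
274 109 101 213 toolx -6.3
275 110 188 182 toolx -6.9
280 109 185 230 toolx -9.7
281 109 184 247 toolx -10.3
294 110 177 234 toolx -17.8
295 113 80 203 toolx -18.4
296 150 3 232 toolx -19.0
297 150 2 250 toolx -19.6
299 0 0 254 toolx -20.8
300 150 1 255 toolx -21.4
301 0 0 255 toolx -21.9
307 150 1 255 toolx -25.5
318 175 36 232 toolx -32.3
319 0 199 163 toolx -32.9
320 0 200 158 toolx -33.5
321 0 203 112 toolx -34.1
```

Tube held level by its long sides, centred within 1 mm in the pads. Carrying to above the ledge.

```bash
python3 -m creep '[{"delta_pos":[-0.002,0.025,-0.002],"dr":[0,0,7],"grip":0.015},{"delta_pos":[-0.005,0.055,-0.002],"dr":[0,0,14],"grip":0.015},{"delta_pos":[-0.008,0.085,-0.002],"dr":[0,0,21],"grip":0.015},{"delta_pos":[-0.01,0.115,-0.002],"dr":[0,0,28],"grip":0.015},{"delta_pos":[-0.013,0.145,-0.002],"dr":[0,0,35],"grip":0.015},{"delta_pos":[-0.015,0.17,-0.002],"dr":[0,0,42],"grip":0.015},{"delta_pos":[-0.017,0.19,-0.002],"dr":[0,0,49],"grip":0.015},{"delta_pos":[-0.018,0.207,-0.002],"dr":[0,0,56],"grip":0.015},{"delta_pos":[-0.02,0.22,-0.002],"dr":[0,0,63],"grip":0.015},{"delta_pos":[-0.02,0.227,-0.002],"dr":[0,0,70],"grip":0.015}]';python3 goal.py 530.3 227.5 165 18.5
```

```text
time: 13.07
position: [0.5289, 0.2296, 0.1627]
ee_rot: [-1.469, -2.776, 0.003]
contact_force: [-0.6, -0.1, -0.5]
grip_width: 0.0206
t 13.07 pos [528.9 229.6 162.7] jaw 34.2 j7 -0.19 F [-0.6 -0.1 -0.5] w 20.6
delta [-0.0025 -0.     -0.0023] dr [-1.200e-01  1.000e-02  1.574e+01]
```

```bash
python3 -m creep '[{"delta_pos":[-0.003,0,0],"dr":[0,0,7],"grip":0.015},{"delta_pos":[-0.003,0,0],"dr":[0,0,14],"grip":0.015},{"delta_pos":[-0.003,0,0],"dr":[0,0,15.7],"grip":0.015},{"delta_pos":[-0.003,0,0],"dr":[0,0,15.7],"grip":0.015},{"delta_pos":[-0.003,0,0],"dr":[0,0,15.7],"grip":0.015}]';python3 goal.py 530.6 226.6 85 18.5
```

```text
time: 13.48
position: [0.5299, 0.227, 0.1616]
ee_rot: [-1.831, -2.551, 0.005]
contact_force: [0.4, 0.0, -0.9]
grip_width: 0.0209
t 13.48 pos [529.9 227.  161.6] jaw 18.7 j7 -0.43 F [ 0.4  0.  -0.9] w 20.9
delta [-0.0006  0.0008  0.0766] dr [-0.22  0.03  0.17]
```

```bash
python3 -m creep '[{"delta_pos":[-0.0005,0.0008,0.012],"dr":[-0.2,0,0.2],"grip":0.015},{"delta_pos":[-0.0005,0.0008,0.03],"dr":[-0.2,0,0.2],"grip":0.015},{"delta_pos":[-0.0005,0.0008,0.042],"dr":[-0.2,0,0.2],"grip":0.015},{"delta_pos":[-0.0005,0.0008,0.05],"dr":[-0.2,0,0.2],"grip":0.015},{"delta_pos":[-0.0005,0.0008,0.05],"dr":[-0.2,0,0.2],"grip":0.015},{"delta_pos":[-0.0005,0.0008,0.05],"dr":[-0.2,0,0.2],"grip":0.015}]';python3 goal.py 530.6 226.6 85 18.5
python3 - <<'E'
from rig import env
from h import *
d=env.snapshot("wrist");cv2.imwrite("pics/w6.png",cv2.resize(d["img"][90:330,200:450,::-1],None,fx=2,fy=2))
E
```

```text
time: 13.98
position: [0.5305, 0.2267, 0.1113]
ee_rot: [-1.835, -2.549, 0.002]
contact_force: [0.0, -0.4, -0.0]
grip_width: 0.0205
t 13.98 pos [530.5 226.7 111.3] jaw 18.5 j7 -0.48 F [ 0.  -0.4 -0. ] w 20.5
delta [-0.0001  0.0001  0.0263] dr [-0.08  0.02 -0.01]
```

View pics/w6.png

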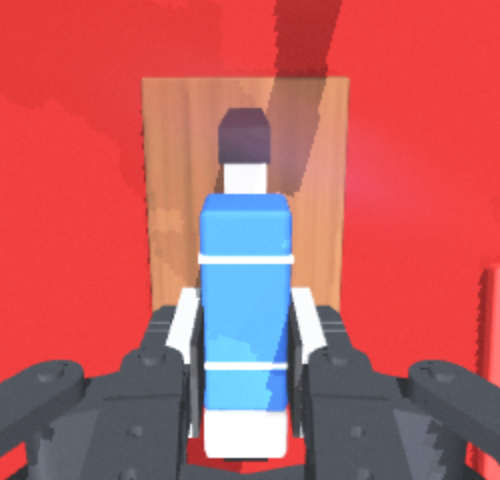

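Tube (200–292) is centred over the ledge strip (224–267), with the far post (219–270) clear beyond its end. Lowering.

```bash
python3 -m creep '[{"delta_pos":[0,0,0.006],"dr":[0,0,0],"grip":0.015},{"delta_pos":[0,0,0.014],"dr":[0,0,0],"grip":0.015},{"delta_pos":[0,0,0.022],"dr":[0,0,0],"grip":0.015},{"delta_pos":[0,0,0.028],"dr":[0,0,0],"grip":0.015},{"delta_pos":[0,0,0.032],"dr":[0,0,0],"grip":0.015},{"delta_pos":[0,0,0.034],"dr":[0,0,0],"grip":0.015},{"delta_pos":[0,0,0.034],"dr":[0,0,0],"grip":0.015}]';python3 -m creep '[{"delta_pos":[0,0,0.0005],"dr":[0,0,0],"grip":0.015},{"delta_pos":[0,0,0.001],"dr":[0,0,0],"grip":0.015},{"delta_pos":[0,0,0.001],"dr":[0,0,0],"grip":0.015},{"delta_pos":[0,0,0.001],"dr":[0,0,0],"grip":0.015}]'
```

```text
time: 14.62
position: [0.5306, 0.2268, 0.0773]
ee_rot: [-1.835, -2.549, 0.002]
contact_force: [-0.1, 0.0, -0.7]
grip_width: 0.0201
time: 14.95
position: [0.5307, 0.2269, 0.0765]
ee_rot: [-1.835, -2.549, 0.001]
contact_force: [0.3, 0.3, 0.2]
grip_width: 0.0204
```

```bash
python3 -m creep '[{"delta_pos":[0,0,0.0005],"dr":[0,0,0],"grip":0.015},{"delta_pos":[0,0,0.001],"dr":[0,0,0],"grip":0.015},{"delta_pos":[0,0,0.001],"dr":[0,0,0],"grip":0.015},{"delta_pos":[0,0,0.001],"dr":[0,0,0],"grip":0.015}]';python3 -m creep '[{"delta_pos":[0,0,0.0005],"dr":[0,0,0],"grip":0.015},{"delta_pos":[0,0,0.0007],"dr":[0,0,0],"grip":0.015},{"delta_pos":[0,0,0.0007],"dr":[0,0,0],"grip":0.015},{"delta_pos":[0,0,0.0007],"dr":[0,0,0],"grip":0.015}]'
```

```text
time: 15.28
position: [0.5306, 0.2269, 0.0755]
ee_rot: [-1.835, -2.549, 0.001]
contact_force: [0.2, 0.3, 0.0]
grip_width: 0.0205
time: 15.62
position: [0.5306, 0.2269, 0.0748]
ee_rot: [-1.835, -2.549, 0.001]
contact_force: [0.4, -1.0, -0.0]
grip_width: 0.0206
```

```bash
python3 -m creep '[{"delta_pos":[0,0,0.0005],"dr":[0,0,0],"grip":0.015},{"delta_pos":[0,0,0.0007],"dr":[0,0,0],"grip":0.015},{"delta_pos":[0,0,0.0007],"dr":[0,0,0],"grip":0.015},{"delta_pos":[0,0,0.0007],"dr":[0,0,0],"grip":0.015}]'
```

```text
time: 15.95
position: [0.5307, 0.2269, 0.0747]
ee_rot: [1.835, 2.549, -0.001]
contact_force: [-4.0, -2.8, 12.5]
grip_width: 0.0204
```

```bash
python3 -m creep '[{"delta_pos":[0,0,0.0],"dr":[0,0,0],"grip":0.015},{"delta_pos":[0,0,0],"dr":[0,0,0],"grip":0.0215},{"delta_pos":[0,0,0],"dr":[0,0,0],"grip":0.0225},{"delta_pos":[0,0,0],"dr":[0,0,0],"grip":0.0235},{"delta_pos":[0,0,0],"dr":[0,0,0],"grip":0.025},{"delta_pos":[0,0,0],"dr":[0,0,0],"grip":0.027},{"delta_pos":[0,0,0],"dr":[0,0,0],"grip":0.031},{"delta_pos":[0,0,0],"dr":[0,0,0],"grip":0.037},{"delta_pos":[0,0,0],"dr":[0,0,0],"grip":0.045},{"delta_pos":[0,0,0],"dr":[0,0,0],"grip":0.05}]'; python3 - <<'E'
from rig import env
import cv2
d=env.snapshot("wrist");cv2.imwrite("pics/w7.png",cv2.resize(d["img"][90:330,200:450,::-1],None,fx=2,fy=2))
E
```

```text
time: 16.78
position: [0.5307, 0.2269, 0.0747]
ee_rot: [1.835, 2.549, -0.001]
contact_force: [-0.2, 0.6, -0.2]
grip_width: 0.0499
```

View pics/w7.png

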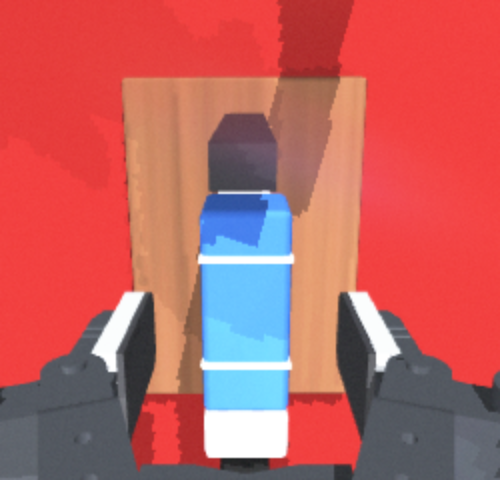

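The tube sits level on the ledge (200–292) between the posts, with the fingers open on both sides. I withdraw straight up and do the final check.

```bash
python3 -m creep '[{"delta_pos":[0,0,-0.006],"dr":[0,0,0],"grip":0.05},{"delta_pos":[0,0,-0.02],"dr":[0,0,0],"grip":0.05},{"delta_pos":[0,0,-0.045],"dr":[0,0,0],"grip":0.05},{"delta_pos":[0,0,-0.08],"dr":[0,0,0],"grip":0.05},{"delta_pos":[0,0,-0.11],"dr":[0,0,0],"grip":0.05},{"delta_pos":[0,0,-0.135],"dr":[0,0,0],"grip":0.05},{"delta_pos":[-0.03,0,-0.145],"dr":[0,0,0],"grip":0.05},{"delta_pos":[-0.07,0,-0.145],"dr":[0,0,0],"grip":0.05},{"delta_pos":[-0.1,0,-0.145],"dr":[0,0,0],"grip":0.05},{"delta_pos":[-0.1,0,-0.145],"dr":[0,0,0],"grip":0.05}]'; python3 - <<'E'
from rig import env
from h import *
a=env.snapshot("wrist")["img"];t=env.snapshot("scene")["img"]
im=np.vstack([a[0:260,150:550],cv2.resize(t[110:280,220:420],None,fx=2,fy=2,interpolation=cv2.INTER_CUBIC)])
cv2.imwrite("pics/f1.png",im[...,::-1])
E
```

```text
time: 17.67
position: [0.5645, 0.1254, 0.2211]
ee_rot: [1.843, 2.541, -0.003]
contact_force: [1.3, -0.9, -0.3]
grip_width: 0.05
```

View pics/f1.png

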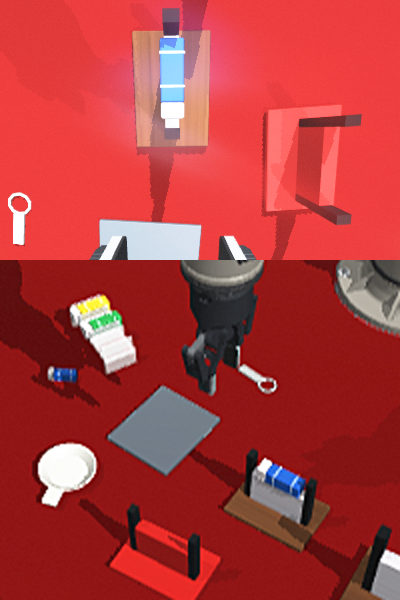

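Both views show the tube level on the ledge between the posts. The other two tubes, the spoon rest and the opener look undisturbed, and the gripper is clear.

```bash
python3 -c "
from rig import env
env.close_job()"
```

```text
the job is handed in; nothing more can be done
```

I lifted the larger blue tube out of the rack by its ends, laid it on the grey mat and let go. I then took it again by its long sides and set it lengthwise on the ledge of the smaller brown perch. The job was handed in at about 17.8 s of the 67 s allowed.

- **Setting down:** I lowered it in steps of 1 mm or less. The force at contact was about 6 N on the mat and about 12 N on the ledge, each within a millimetre of the height I had worked out.
- **Last checks:** the wrist and scene pictures, taken after the gripper had backed away, show the tube level and centred between the posts. The yellow and green tubes, spoon rest and opener look undisturbed. I judged that by eye and did not remeasure their positions.
- **Disagreements:** the first top-view estimate of the ledge was about 2 mm off, and I corrected it from the closer wrist view. Two readings of the tube's position on the mat differed by about 2 mm across its width. The jaws centred it when they closed. No check failed.

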